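Put the lens away in its sprung-lid case

ROBOT

A 7-joint arm with a two-finger parallel gripper is mounted at the origin on a cart in front of the work surface, level with it; the furniture and walls round the work are solid. World frame = base frame: x ahead of the robot, y to its left, z up, the work surface at z = 0. Lengths are in m, angles in rad, forces in N, time in s.
With the tool pointing down it reaches from about 0.425 to 0.875 m from the base axis. Payload 9.9 kg.
Tool frame: the origin (TCP) lies at the very end of the fingers, on their centre line; the grasp point (between the pads) lies 19 mm behind it; z points along the fingers, y is the line along which they close (so a half turn about z gives the same grasp; the last joint's range is limited). The gripper opens to 85 mm and grips with 20 to 120 N. Pads are 22 mm wide; open, the fingers measure 114 mm over their backs; the gripper's body (76 mm by 85 mm) begins 54 mm behind the grasp point. The pads swing forward as they close: fully open they stand 13 mm farther back than shut.
Start: joints at [-1.185, 0.576, 0.025, 1.437, -0.015, 1.129, -0.057], TCP at [0.306, 0.602, 0.231] pointing down, gripper open.
Joint ranges: [-2.76, 2.76], [-0.34, 2.15], [-1.52, 1.57], [0.19, 2.46], [-1.09, 4.23], [0.17, 1.99], [-2.82, 2.82]. Speed limits (rad/s): [2.22, 2.22, 3.01, 3.01, 3.14, 3.14, 3.14].

INTERFACE

Orientations are given as a unit quaternion [x, y, z, w].
In Python, from cell import env gives the robot as it stands.
- The arm moves only by the tool carry_out, never from a script. Its argument "deltas" is a list of rows, each an object of numbers: "gripper": the finger opening in cm, from 0 to 8.54; "dx", "dy", "dz": the shift along the tool's x, y, z in cm; "rx", "ry", "rz": the turn, a rotation vector about the tool's x, y, z in degrees. A call has 1 to 8 rows; each row is the pose to reach, as a shift and turn from the pose commanded when the call began, along the tool's axes at that moment; what a row does not reach only later rows make up. A row lasts 1/10 s, in which the tool goes at most 50 mm and 8.59 degrees, less where a joint would pass 70% of its speed; a pose out of reach is approached as far as the arm can. A call with a gripper value outside its range is refused whole. The fingers move at their own pace and stop on an object; the grip force is fixed at half the most. Time passes only in rows, so rows that repeat a pose let the fingers close. It gives the time, the measured TCP pose, the force, the opening and the grip force at its end, in the units of the state.
- env.observe(): the state, without advancing time (a new reading comes with each control period).
- env.snapshot(name): name is "scene" or "top" or "wrist"; returns (picture, depth): 480x640x3 uint8, red, green, blue; 480x640 float32, m along the optical axis (not along the pixel's ray), 0 where there is no reading.
- env.get_calibration(name): a dict with "intrinsics" (3x3 intrinsics, pixels), "rvec" (rotation vector, rad) and "tvec" (3), from world to camera coordinates, as OpenCV has them. Camera axes: x right, y down, z forward; pixel columns grow to the right and rows downward; lengths in m; the calibration is good to about 2 mm. A picture is of the moment at which its call begins: read the wrist's pose just before it. get_calibration takes no time and is no camera call; for the wrist camera it gives the pose at the moment of the call.
- env.close_job(): hands the job in; it is judged then, once.
Trained networks look in the newest picture that a camera, given by its name, has taken for a name from the list of things; names that differ only in an ending like _2 or _b are one class to them, and where a whole thing is asked for, a point or a joint stands for the part that bears it (a point fixed in the world has none). Each returns a list of dicts, best first, with "score" (0 to 1); they miss things now and then, are a little off and sometimes report something else, mostly with a low value. They report only what shows in the picture. A call takes as long as a camera call. They do not tell look-alikes from the thing itself.
- env.spot_in(camera, thing): "rect" ([centre column, centre row, width, height] in pixels, round what is visible of it).
The state is a dict: "t": time; "qpos": joint angles; "joint_vel": joint speeds; "joint_efforts": joint torques, N m; "ee_pos": TCP position; "tcp_rot": TCP orientation; "contact_force": force on the tool from outside, world axes, zero at the start; "torque": the same for the moment, N m; "width": finger opening in m; "grasp_force": force on a finger pad.
Only numpy, scipy, OpenCV 4.12 (cv2) and the standard library are available. Lean on these libraries where they do the work, as an engineer would, in place of code of your own. Each camera call takes 0.05 s, during which the arm holds its last target. There are 200 camera calls.

TASK

Put the loose lens puck away in its case: press the steel latch button on the front of the lens case fully down and let the sprung lid pop up by itself without touching the lid. Then set the lens puck down flat inside the open case, without dropping it, and leave the case open.

Things in the scene. Friction and masses are not known exactly. Their poses are not given: they have to be found in the camera images.
- lens_case: Fixed black case, 170 (x) x 140 (y) x 40 mm, lid shut. Origin: centre of underside; +x leads from ledge to hinge. Front 55 mm: solid ledge, top at z 34, carrying a grey 40x46 mm latch housing, top z 46, and, at y +50, a flat steel key lock that does not move. Behind it the bay for the lens: inside x -25 to 80, y -65 to 65, centre (27.5, 0), floor z 9, rim of the 5 mm walls z 34 mm.
- case_lid: Flat aluminium lid over the bay, 111x138x6 mm. Origin: middle of its hinge axis at the far edge of the case (case frame x 83, y 0, z 37 mm); shut, its axes are the case's and its latch lip reaches x -119 mm. Sprung (about 1 N at the front edge): once unlatched it swings up and back 2.0 rad in about 1 s and stays, leaning away from the bay; z tilts by the opening angle.
- latch_button: Round steel push button, 24 mm across, on the latch housing in the middle of the ledge (case frame x -58, y 0), 30 mm in front of the lid plate. Origin: centre of its top face, z 54 mm when up; z up. It goes straight down 6 mm (1.5 N to start, 4.5 N at the stop) and springs back; the lid is freed about 4 to 5 mm down.
- lens_puck: Loose plain black ring-shaped disc, 40 mm across, 16 mm high, about 80 g, open recessed middle, lying flat on the worktop to the right of the case. Origin: centre of its underside; z up. Grip across its 40 mm rim in any direction. Not the 38 mm black wheel with a metal hub nor the 60 mm roll of black tape near it.
Things that resemble listed ones, but are neither listed nor needed, are in the scene too. What is shaped like the lens_puck but blue is not meant. There is more than one size of the lens_case; the one meant has the size given above.

How it is judged:
By the outcome, as a careful person would: the job done as asked, in the order asked, and still so for the second after the job is handed in, with the robot touching nothing.
It also fails if it takes over 48 s, if anything falls off the work surface, if the arm or the gripper's body presses on something with over 40 N, if the wrist force passes 120 N, or if a joint passes its speed limit or range.

## Working session

There is one attempt and no reset: what is moved stays moved. The work goes in short steps, Python scripts to look and compute and a tool call to move; the robot and the scene stay as the last step left them, time stands still between calls to the robot, and variables do not carry over. Pictures are saved under pics/ and viewed, at most 10 in all, crops included, and the job is handed in when it is done.

Besides the shell and the picture viewer there is one more tool, called after "Request:" as a command line: name --argument value ..., lists and objects as JSON in quotes. carry_out: Moves the arm, as the interface text tells. Its arguments: {"type":"object","properties":{"deltas":{"type":"array","items":{"type":"object","properties":{"gripper":{"type":"number"},"dx":{"type":"number"},"dy":{"type":"number"},"dz":{"type":"number"},"rx":{"type":"number"},"ry":{"type":"number"},"rz":{"type":"number"}}}}},"required":["deltas"]}

```bash
ls; mkdir -p pics; cat > h.py <<'E'
import numpy as np, cv2
from scipy.spatial.transform import Rotation as R
from cell import env
def snap(n):
    c=env.get_calibration(n); p,d=env.snapshot(n); return p,d,c
def world(c,d,uv):
    K=np.array(c["intrinsics"]);Rm=cv2.Rodrigues(np.array(c["rvec"],float))[0];t=np.array(c["tvec"]).ravel()
    uv=np.atleast_2d(uv).astype(int); z=d[uv[:,1],uv[:,0]]
    pc=np.c_[(uv[:,0]-K[0,2])/K[0,0]*z,(uv[:,1]-K[1,2])/K[1,1]*z,z]
    return (pc-t)@Rm
def cloud(c,d):
    v,u=np.mgrid[0:480,0:640]; return world(c,d,np.c_[u.ravel(),v.ravel()]).reshape(480,640,3)
def project(c,P):
    return cv2.projectPoints(np.atleast_2d(P).astype(float),np.array(c["rvec"],float),np.array(c["tvec"],float),np.array(c["intrinsics"],float),None)[0][:,0]
E
python3 - <<'E'
from h import *
s=env.observe(); print(s)
for n in("top","scene"):
    p,d,c=snap(n); cv2.imwrite(f"pics/{n}0.png",p[...,::-1]); np.savez(f"{n}0.npz",p=p,d=d,**c)
    for k in("lens_case","case_lid","latch_button","lens_puck"):
        for r in env.spot_in(n,k)[:5]:
            print(n,k,round(r["score"],2),np.round(r["rect"]),np.round(world(c,d,np.array(r["rect"][:2]))[0],3))
E
```

```text
pics
{'t': 0.0, 'qpos': array([-1.18478651,  0.57654483,  0.02484356,  1.43791326, -0.01500839,
        1.12897515, -0.05650592]), 'joint_vel': array([ 0.00090435,  0.0003513 ,  0.00150028,  0.00318892,  0.00019032,
       -0.00012851, -0.00075151]), 'joint_efforts': array([-4.32302113e-04, -7.65767741e+01,  2.25136377e+00, -2.85985565e+01,
        1.55143737e-02,  1.24224686e-02, -4.43020826e-05]), 'ee_pos': array([0.30537294, 0.60147119, 0.23043223]), 'tcp_rot': array([ 2.32738290e-01,  9.72539049e-01, -8.13569826e-04, -1.54033523e-04]), 'contact_force': array([1.03106138, 0.03901543, 0.78521155]), 'torque': array([ 0.04768085, -0.00074537, -0.00406511]), 'grasp_force': 0.0, 'width': 0.08549189464763694}
top lens_case 0.95 [188. 271.  94.  98.] [0.465 0.313 0.046]
top lens_case 0.94 [318. 276.  62.  72.] [0.451 0.066 0.028]
top case_lid 0.89 [186. 257.  79.  68.] [0.493 0.317 0.041]
top case_lid 0.6 [320. 269.  54.  43.] [0.467 0.06  0.027]
top latch_button 0.56 [314. 297.  10.   7.] [0.413 0.072 0.034]
top lens_puck 0.77 [437. 234.  16.  18.] [ 0.534 -0.171  0.012]
top lens_puck 0.67 [490. 217.  21.  18.] [ 0.564 -0.275  0.012]
top lens_puck 0.53 [432. 168.  23.  18.] [ 0.667 -0.168  0.009]
scene lens_case 0.94 [242. 204.  74.  36.] [0.453 0.288 0.04 ]
scene lens_case 0.62 [277. 251.  55.  36.] [0.438 0.034 0.029]
scene case_lid 0.79 [249. 201.  42.  24.] [0.479 0.297 0.04 ]
scene case_lid 0.72 [284. 242.  42.  24.] [0.47  0.064 0.029]
scene latch_button 0.47 [218. 200.  10.   3.] [0.403 0.326 0.05 ]
scene lens_puck 0.82 [410. 320.  25.  17.] [ 0.561 -0.288  0.015]
scene lens_puck 0.52 [413. 278.  17.  16.] [ 0.655 -0.18   0.015]
scene lens_puck 0.5 [363. 294.  24.  22.] [ 0.53  -0.18   0.015]
```

```bash
python3 - <<'E'
import cv2
a=cv2.imread("pics/top0.png")
l=cv2.resize(a[210:330,130:250],(400,400),interpolation=cv2.INTER_CUBIC)
r=cv2.resize(a[150:270,400:520],(400,400),interpolation=cv2.INTER_CUBIC)
cv2.imwrite("pics/crop0.png",cv2.hconcat([l,r]))
E
```

```text
(no output)
```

View pics/top0.png

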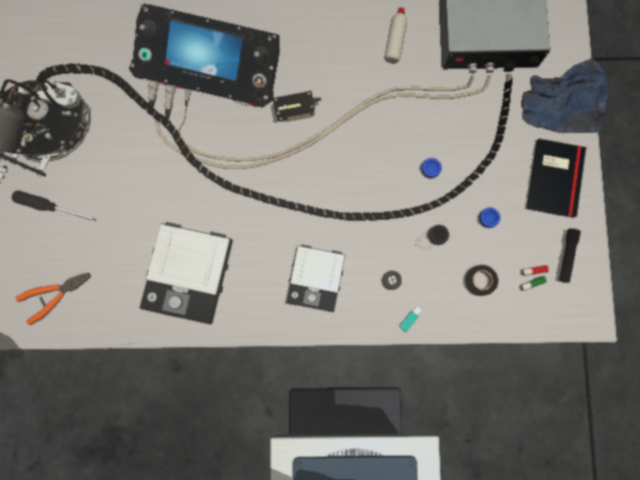

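View pics/crop0.png

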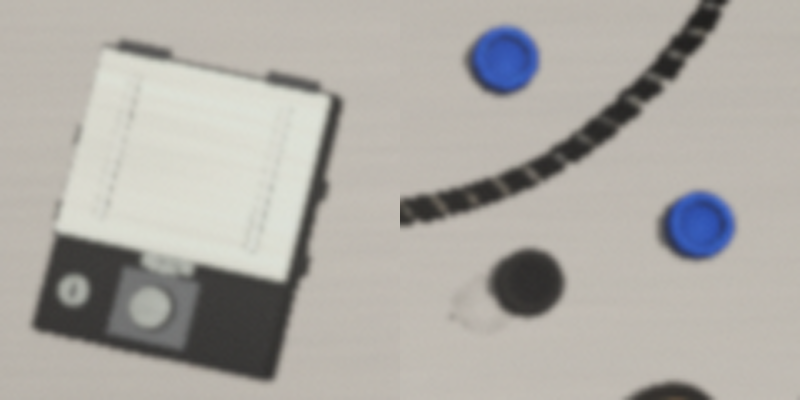

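The large case is at top-view (188,271) and the smaller one at (318,276). The lid width of about 72 px × 1.94 mm ≈ 140 mm fits the large one. Puck candidates:
- **(437,234):** plain black disc, about 40 mm, which fits the description.
- **(391,280):** wheel with a metal hub.
- **(481,280):** tape roll.
- **(431,168) and (489,217):** blue discs.

The crop confirms the plain black disc. It has a pale translucent patch to its left, probably a reflection or a clear item, which I'll check up close.

```bash
python3 - <<'E'
from h import *
s=env.observe(); T=R.from_quat(s["tcp_rot"]); print("tool axes\n",T.as_matrix().round(3))
c=env.get_calibration("wrist");Rm=cv2.Rodrigues(np.array(c["rvec"]))[0];cp=-Rm.T@np.array(c["tvec"]).ravel()
print("cam in tool",T.inv().apply(cp-s["ee_pos"]).round(3), "fwd in tool",T.inv().apply(Rm[2]).round(3))
z=np.load("top0.npz");c={k:z[k] for k in("intrinsics","rvec","tvec")};p,d=z["p"],z["d"]
W=cloud(c,d)
roi=np.zeros((480,640),bool);roi[215:330,130:245]=1
for nm,m in (("case",roi&(W[...,2]>.015)),("lid",roi&(W[...,2]>.03)&(p.min(-1)>170))):
    m=cv2.morphologyEx(m.astype(np.uint8),cv2.MORPH_OPEN,np.ones((3,3)))>0
    print(nm,m.sum(),np.median(W[m],0).round(4)); r=cv2.minAreaRect((W[m][:,:2]*1000).astype(np.float32)); print(r, cv2.boxPoints(r).round(0).tolist())
m=np.zeros((480,640),bool);m[220:250,425:452]=1
m&=(p.max(-1)<70)&(W[...,2]>.004); print("puck",m.sum(),W[m].mean(0),cv2.minEnclosingCircle((W[m][:,:2]*1000).astype(np.float32)),np.percentile(W[m][:,2],[5,50,95]))
# button
g=cv2.cvtColor(p,cv2.COLOR_RGB2GRAY); sub=np.zeros_like(g);sub[292:312,165:187]=g[292:312,165:187]
print(g[294:310,164:188]); print((W[294:310:3,164:188:3,2]*1000).round())
print(world(c,d,[[175,302],[424,240],[418,244]]))
E
```

```text
tool axes
 [[-0.892  0.453 -0.   ]
 [ 0.453  0.892 -0.   ]
 [-0.    -0.    -1.   ]]
cam in tool [ 0.073  0.001 -0.144] fwd in tool [-0.284  0.     0.959]
case 6653 [0.4601 0.316  0.0401]
((437.69598388671875, 209.0980224609375), (374.3076477050781, 174.35052490234375), 76.84812927246094) [[310.0, 47.0], [480.0, 7.0], [565.0, 372.0], [395.0, 411.0]]
lid 3967 [0.487  0.3137 0.041 ]
((453.3878479003906, 202.1327362060547), (377.3858947753906, 117.49602508544922), 72.69407653808594) [[341.0, 39.0], [453.0, 5.0], [566.0, 365.0], [453.0, 400.0]]
puck 267 [ 0.52951    -0.17122822  0.02230369] ((441.57147216796875, -74.03425598144531), 151.5299072265625) [0.00842107 0.0136669  0.01838955]
[[ 62  77  98 111 116 116 114 115 114 114 113 114 114 114 114 116 117 118
  116 112 108 104 102  96]
 [ 65  82 104 115 115 116 116 118 120 121 122 121 117 111 110 111 114 116
  115 117 115 115 113 112]
 [ 68  87 107 115 115 116 117 123 135 144 148 147 141 127 115 107 106 112
  115 117 119 117 116 116]
 [ 73  92 109 114 116 118 126 139 155 162 165 167 164 154 137 119 104 106
  115 118 119 118 118 116]
 [ 78 
[... 871 characters left out ...]
 103
  111 116 117 114 101  80]
 [111 115 114 114 114 116 121 133 145 153 157 158 151 134 115 101 103 110
  116 118 117 111  97  76]
 [112 113 116 115 113 115 113 114 120 123 125 123 117 108 102 104 107 115
  118 118 116 109  91  71]
 [103 108 110 111 112 114 113 112 111 110 108 105 104 104 106 110 115 117
  117 118 115 104  84  65]]
[[35. 47. 48. 49. 46. 44. 46. 43.]
 [33. 48. 47. 55. 53. 53. 48. 48.]
 [47. 46. 57. 55. 56. 55. 47. 48.]
 [46. 46. 57. 57. 56. 54. 44. 49.]
 [51. 46. 50. 58. 54. 53. 49. 47.]
 [43. 49. 49. 45. 42. 44. 47. 47.]]
[[ 4.04269251e-01  3.33110157e-01  5.16080691e-02]
 [ 5.22540300e-01 -1.47236869e-01 -3.86820869e-04]
 [ 5.14380274e-01 -1.34710142e-01  1.86329034e-03]]
```

```bash
cat >> h.py <<'E'
def plane(c,uv,z0):
    K=np.array(c["intrinsics"],float);Rm=cv2.Rodrigues(np.array(c["rvec"],float))[0];t=np.array(c["tvec"]).ravel()
    uv=np.atleast_2d(uv).astype(float); r=np.c_[(uv-K[:2,2])/K[[0,1],[0,1]],np.ones(len(uv))]@Rm; o=-Rm.T@t
    return (o+r*((z0-o[2])/r[:,2])[:,None])[:,:2]
E
python3 - <<'E'
from h import *
z=np.load("top0.npz");c={k:z[k] for k in("intrinsics","rvec","tvec")};p=z["p"]
g=cv2.cvtColor(p,cv2.COLOR_RGB2GRAY)
def blob(x0,x1,y0,y1,m,z0):
    a=np.zeros((480,640),np.uint8);a[y0:y1,x0:x1]=m[y0:y1,x0:x1];a=cv2.morphologyEx(a,cv2.MORPH_OPEN,np.ones((3,3)))
    n,l,st,ce=cv2.connectedComponentsWithStats(a);i=1+st[1:,4].argmax();v,u=np.where(l==i);w=plane(c,np.c_[u,v],z0)*1000
    print(st[i],ce[i].round(1),w.mean(0).round(1),cv2.minAreaRect(w.astype(np.float32)))
blob(130,245,215,330,(p.min(-1)>195),.040)
blob(165,187,290,314,(g>142),.054)
blob(130,245,215,330,(g<100),.034)
blob(420,455,218,252,(p.max(-1)<100),.016)
s=env.observe();print(s["ee_pos"])
E
```

```text
[ 148  226   79   67 3728] [187.5 258.8] [487.4 314. ] ((487.9093933105469, 314.4172058105469), (133.9568328857422, 106.0799560546875), 77.10653686523438)
[169 296  12  12 108] [174.3 301.7] [404.8 333.8] ((405.0965576171875, 334.3934326171875), (20.383136749267578, 19.552284240722656), 45.45510482788086)
[ 141  281   81   43 1567] [182.4 302.5] [404.1 323.6] ((416.94769287109375, 326.0701904296875), (145.33856201171875, 79.48103332519531), 77.0956802368164)
[428 225  21  20 318] [437.9 234.5] [ 530.5 -172.2] ((530.4737548828125, -172.25047302246094), (36.70448303222656, 40.0040397644043), 17.636249542236328)
[0.30559543 0.60184362 0.23125268]
```

Request:
carry_out --deltas '[{"dx": -20.7, "dy": -19.5, "dz": 11, "rz": -14, "gripper": 0}, {"dx": -20.7, "dy": -19.5, "dz": 11, "rz": -14, "gripper": 0}, {"dx": -20.7, "dy": -19.5, "dz": 11, "rz": -14, "gripper": 0}, {"dx": -20.7, "dy": -19.5, "dz": 11, "rz": -14, "gripper": 0}, {"dx": -20.7, "dy": -19.5, "dz": 11, "rz": -14, "gripper": 0}, {"dx": -20.7, "dy": -19.5, "dz": 11, "rz": -14, "gripper": 0}, {"dx": -20.7, "dy": -19.5, "dz": 11, "rz": -14, "gripper": 0}, {"dx": -20.7, "dy": -19.5, "dz": 11, "rz": -14, "gripper": 0}]'

```text
validation failed for argument at $.de...
```

Request:
carry_out --deltas '[{"dx": -4.0, "dy": -3.8, "dz": 2.0, "rx": 0.0, "ry": 0.0, "rz": -3.0, "gripper": 0.0}]'

```text
t: 0.6
ee_pos: [0.3178, 0.5636, 0.2152]
tcp_rot: [0.203, 0.979, 0.003, -0.001]
contact_force: [1.0, 1.2, -0.0]
width: 0.0734
grasp_force: 0.0
```

Request:
carry_out --deltas '[{"dx": -15.8, "dy": -16.6, "dz": 9.0, "rx": 0.0, "ry": 0.0, "rz": -11.0, "gripper": 0.0}, {"dx": -15.8, "dy": -16.6, "dz": 9.0, "rx": 0.0, "ry": 0.0, "rz": -11.0, "gripper": 0.0}, {"dx": -15.8, "dy": -16.6, "dz": 9.0, "rx": 0.0, "ry": 0.0, "rz": -11.0, "gripper": 0.0}, {"dx": -15.8, "dy": -16.6, "dz": 9.0, "rx": 0.0, "ry": 0.0, "rz": -11.0, "gripper": 0.0}, {"dx": -15.8, "dy": -16.6, "dz": 9.0, "rx": 0.0, "ry": 0.0, "rz": -11.0, "gripper": 0.0}, {"dx": -15.8, "dy": -16.6, "dz": 9.0, "rx": 0.0, "ry": 0.0, "rz": -11.0, "gripper": 0.0}, {"dx": -15.8, "dy": -16.6, "dz": 9.0, "rx": 0.0, "ry": 0.0, "rz": -11.0, "gripper": 0.0}, {"dx": -15.8, "dy": -16.6, "dz": 9.0, "rx": 0.0, "ry": 0.0, "rz": -11.0, "gripper": 0.0}]'

```text
t: 1.4
ee_pos: [0.3984, 0.3433, 0.1247]
tcp_rot: [0.112, 0.994, 0.001, 0.0]
contact_force: [-0.9, 0.6, 0.0]
width: 0.0
grasp_force: 0.0
```

```bash
python3 - <<'E'
from h import *
s=env.observe();p,d,c=snap("wrist"); cv2.imwrite("pics/w1.png",p[...,::-1]);s2=env.observe()
print(s["ee_pos"],s2["ee_pos"],s2["tcp_rot"])
for k in("latch_button","case_lid"):
  for r in env.spot_in("wrist",k)[:3]: print(k,r,plane(c,r["rect"][:2],.054))
print("tcp px",project(c,s["ee_pos"]), "guess px",project(c,[.4048,.3338,.054]))
E
```

```text
[0.39836058 0.34326938 0.12472659] [0.3981877  0.34354872 0.12473026] [1.11549713e-01 9.93758517e-01 7.96280346e-04 1.95003347e-04]
latch_button {'rect': [304.9, 264.6, 42.3, 41.3], 'score': 0.7} [[0.40423079 0.33456187]]
case_lid {'rect': [308.3, 359.1, 212.0, 135.2], 'score': 0.98} [[0.46715091 0.3217647 ]]
case_lid {'rect': [22.2, 400.9, 43.3, 83.6], 'score': 0.96} [[0.45586545 0.13055167]]
tcp px [[316.64868261 308.17830474]] guess px [[303.86896266 265.75128867]]
```

View pics/w1.png

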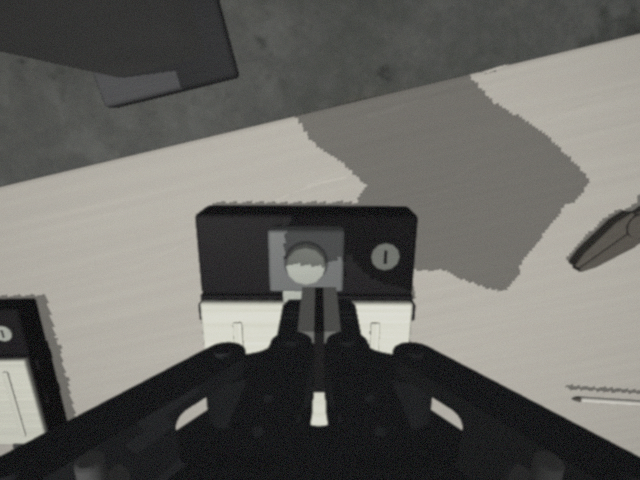

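The wrist picture shows the button at (305,264) on the ledge and the key lock at (385,257). The fingertips are at (317,308), so the button measures at (0.404, 0.334).

Request:
carry_out --deltas '[{"dx": -0.6, "dy": -0.8, "dz": 3.0, "rx": 0.0, "ry": 0.0, "rz": 0.0, "gripper": 0.0}, {"dx": -0.6, "dy": -0.8, "dz": 5.5, "rx": 0.0, "ry": 0.0, "rz": 0.0, "gripper": 0.0}, {"dx": -0.6, "dy": -0.8, "dz": 6.4, "rx": 0.0, "ry": 0.0, "rz": 0.0, "gripper": 0.0}, {"dx": -0.6, "dy": -0.8, "dz": 6.4, "rx": 0.0, "ry": 0.0, "rz": 0.0, "gripper": 0.0}]'

```text
t: 1.95
ee_pos: [0.4017, 0.333, 0.0594]
tcp_rot: [0.112, 0.994, -0.001, -0.001]
contact_force: [-0.4, -0.2, 0.6]
width: 0.0001
grasp_force: 0.0
```

Request:
carry_out --deltas '[{"dx": 0.0, "dy": 0.0, "dz": 0.6, "rx": 0.0, "ry": 0.0, "rz": 0.0, "gripper": 0.0}, {"dx": 0.0, "dy": 0.0, "dz": 0.9, "rx": 0.0, "ry": 0.0, "rz": 0.0, "gripper": 0.0}, {"dx": 0.0, "dy": 0.0, "dz": 1.2, "rx": 0.0, "ry": 0.0, "rz": 0.0, "gripper": 0.0}, {"dx": 0.0, "dy": 0.0, "dz": 1.25, "rx": 0.0, "ry": 0.0, "rz": 0.0, "gripper": 0.0}, {"dx": 0.0, "dy": 0.0, "dz": 1.25, "rx": 0.0, "ry": 0.0, "rz": 0.0, "gripper": 0.0}]'

```text
t: 2.45
ee_pos: [0.4029, 0.3336, 0.0483]
tcp_rot: [0.112, 0.994, 0.001, 0.0]
contact_force: [0.5, 4.0, 4.6]
width: 0.0
grasp_force: 2.1
```

Request:
carry_out --deltas '[{"dx": 0.0, "dy": 0.0, "dz": 0.1, "rx": 0.0, "ry": 0.0, "rz": 0.0, "gripper": 0.0}, {"dx": 0.0, "dy": 0.0, "dz": 0.1, "rx": 0.0, "ry": 0.0, "rz": 0.0, "gripper": 0.0}, {"dx": 0.0, "dy": 0.0, "dz": 0.1, "rx": 0.0, "ry": 0.0, "rz": 0.0, "gripper": 0.0}]'

```text
t: 2.75
ee_pos: [0.4029, 0.3336, 0.048]
tcp_rot: [0.112, 0.994, 0.001, 0.001]
contact_force: [-2.1, 1.7, 15.5]
width: -0.0001
grasp_force: 7.8
```

```bash
python3 - <<'E'
from h import *
p,d,c=snap("top");W=cloud(c,d);m=(p.min(-1)>195);m[:200]=0;m[330:]=0;m[:,:130]=0;m[:,245:]=0
print(env.observe()["contact_force"],m.sum(),np.percentile(W[m][:,2],[5,50,95]))
cv2.imwrite("pics/t2.png",cv2.resize(p[180:340,110:270,::-1],(480,480)))
E
```

```text
[-1.66786942  1.10055878 15.41782467] 63 [0.14344692 0.14641875 0.14978157]
```

View pics/t2.png

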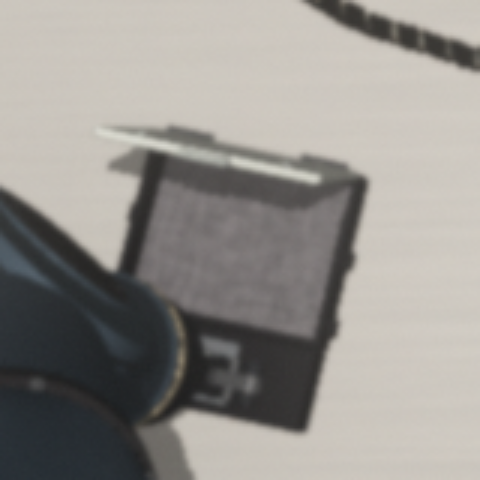

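The lid has popped open by itself, the bay is visible and the button was pressed to its stop at 15 N. Next I retreat straight up and go to the puck.

Request:
carry_out --deltas '[{"dx": 0.0, "dy": 0.0, "dz": -4.0, "rx": 0.0, "ry": 0.0, "rz": 0.0, "gripper": 0.0}, {"dx": 0.0, "dy": 0.0, "dz": -8.0, "rx": 0.0, "ry": 0.0, "rz": 0.0, "gripper": 0.0}, {"dx": 0.0, "dy": 0.0, "dz": -13.0, "rx": 0.0, "ry": 0.0, "rz": 0.0, "gripper": 0.0}, {"dx": 0.0, "dy": 0.0, "dz": -13.0, "rx": 0.0, "ry": 0.0, "rz": 0.0, "gripper": 0.0}, {"dx": -2.1, "dy": -4.6, "dz": -13.0, "rx": 0.0, "ry": 0.0, "rz": 0.0, "gripper": 7.0}, {"dx": -4.3, "dy": -9.1, "dz": -13.0, "rx": 0.0, "ry": 0.0, "rz": 0.0, "gripper": 7.0}, {"dx": -6.4, "dy": -13.7, "dz": -13.0, "rx": 0.0, "ry": 0.0, "rz": 0.0, "gripper": 7.0}, {"dx": -8.6, "dy": -18.3, "dz": -13.0, "rx": 0.0, "ry": 0.0, "rz": 0.0, "gripper": 7.0}]'

```text
t: 3.6
ee_pos: [0.4443, 0.1347, 0.1765]
tcp_rot: [0.113, 0.994, -0.0, -0.0]
contact_force: [1.4, 0.4, -0.1]
width: 0.0581
grasp_force: 0.0
```

Request:
carry_out --deltas '[{"dx": -12.9, "dy": -27.4, "dz": 0.0, "rx": 0.0, "ry": 0.0, "rz": 0.0, "gripper": 7.0}, {"dx": -12.9, "dy": -27.4, "dz": 0.0, "rx": 0.0, "ry": 0.0, "rz": 0.0, "gripper": 7.0}, {"dx": -12.9, "dy": -27.4, "dz": 0.0, "rx": 0.0, "ry": 0.0, "rz": 0.0, "gripper": 7.0}, {"dx": -12.9, "dy": -27.4, "dz": 0.0, "rx": 0.0, "ry": 0.0, "rz": 0.0, "gripper": 7.0}, {"dx": -12.9, "dy": -27.4, "dz": 0.0, "rx": 0.0, "ry": 0.0, "rz": 0.0, "gripper": 7.0}, {"dx": -12.9, "dy": -27.4, "dz": 0.0, "rx": 0.0, "ry": 0.0, "rz": 0.0, "gripper": 7.0}, {"dx": -12.9, "dy": -27.4, "dz": 0.0, "rx": 0.0, "ry": 0.0, "rz": 0.0, "gripper": 7.0}, {"dx": -12.9, "dy": -27.4, "dz": 0.0, "rx": 0.0, "ry": 0.0, "rz": 0.0, "gripper": 7.0}]'

```text
t: 4.4
ee_pos: [0.5084, -0.1604, 0.1761]
tcp_rot: [0.114, 0.993, -0.0, -0.001]
contact_force: [-0.1, 0.3, -0.4]
width: 0.0701
grasp_force: 0.0
```

```bash
python3 - <<'E'
from h import *
s=env.observe();p,d,c=snap("wrist"); cv2.imwrite("pics/w3.png",p[...,::-1])
print(s["ee_pos"],s["tcp_rot"],s["width"])
for k in("lens_puck",):
  for r in env.spot_in("wrist",k)[:4]: print(k,r,plane(c,r["rect"][:2],.016),plane(c,r["rect"][:2],.008))
print("tcp px",project(c,s["ee_pos"]), "guess px",project(c,[.5305,-.172,.016]))
E
```

```text
[ 0.50836227 -0.16037597  0.17607439] [ 1.14390255e-01  9.93435437e-01 -1.60927278e-04 -9.36002620e-04] 0.07009943295772857
lens_puck {'rect': [352.8, 379.1, 43.4, 47.4], 'score': 0.95} [[ 0.66457484 -0.16390644]] [[ 0.67055249 -0.1644582 ]]
lens_puck {'rect': [205.5, 296.4, 51.6, 31.2], 'score': 0.61} [[ 0.55473033 -0.27004874]] [[ 0.55781484 -0.27339612]]
tcp px [[316.66881438 308.16101363]] guess px [[310.13207223 245.42153172]]
```

View pics/w3.png

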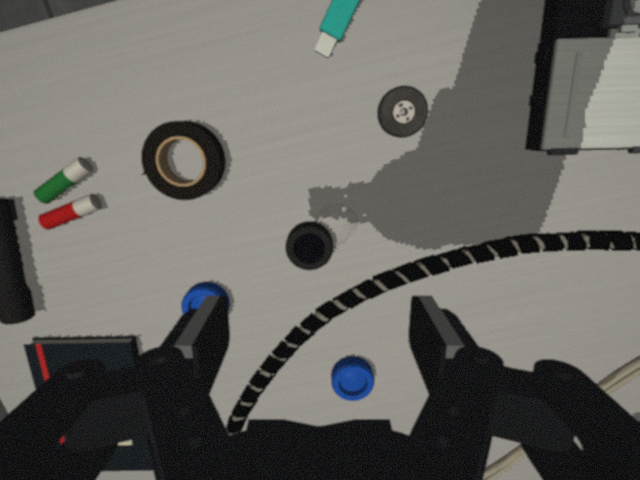

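The candidates in this view are the black puck at (309,245), the hubbed wheel at (403,111), the tape roll at (185,160), and blue discs at (205,300) and (352,379). The plain black ring with the recessed middle fits. Beside it, at about (341,222), lies something transparent, so I'm enlarging that area.

```bash
python3 - <<'E'
from h import *
p,d,c=snap("wrist")
a=cv2.resize(p[170:320,240:440,::-1],(800,600),interpolation=cv2.INTER_CUBIC);a=cv2.convertScaleAbs(a,alpha=1.5,beta=0);cv2.imwrite("pics/w4.png",a)
m=(p.max(-1)<60).astype(np.uint8);b=np.zeros_like(m);b[215:275,280:336]=m[215:275,280:336]
b=cv2.morphologyEx(b,cv2.MORPH_OPEN,np.ones((5,5)))
n,l,st,ce=cv2.connectedComponentsWithStats(b);print(st[1:],ce[1:])
print([ (px,plane(c,px,z).round(4)) for px,z in (([309.5,245],.016),([309.5,245],.012),([341,222],.0),([350,291],.01))])
W=cloud(c,d);print((W[195:250:6,312:375:6,2]*1000).round())
E
```

```text
[[ 283  222   46   47 1722]] [[305.43612079 245.21254355]]
[([309.5, 245], array([[ 0.5306, -0.1693]])), ([309.5, 245], array([[ 0.5318, -0.1696]])), ([341, 222], array([[ 0.5214, -0.1399]])), ([350, 291], array([[ 0.5812, -0.1451]]))]
[[ 1.  1.  1.  1.  2. -0.  1.  1.  1.  2.  1.]
 [ 1. -1.  1.  1.  2.  1.  0. -0.  0.  1.  0.]
 [ 1.  2.  1.  1.  1.  2.  1.  2.  0.  2. -0.]
 [ 1.  2.  1.  1.  2.  1.  1.  0.  1.  0. -1.]
 [ 2.  2.  1.  2.  1.  2.  2.  0.  1.  2.  1.]
 [13.  3.  1.  1.  1.  2.  2.  1.  1.  1. -0.]
 [16. 18.  6.  2.  1.  1.  1.  0.  1.  1.  1.]
 [12. 18. 16.  0. -1.  2.  1.  1.  0.  0.  2.]
 [11. 12. 17.  2.  2.  2.  1. -0.  2.  1.  2.]
 [13. 13. 17.  1.  0.  0.  1.  1.  0.  2.  1.]]
```

View pics/w4.png

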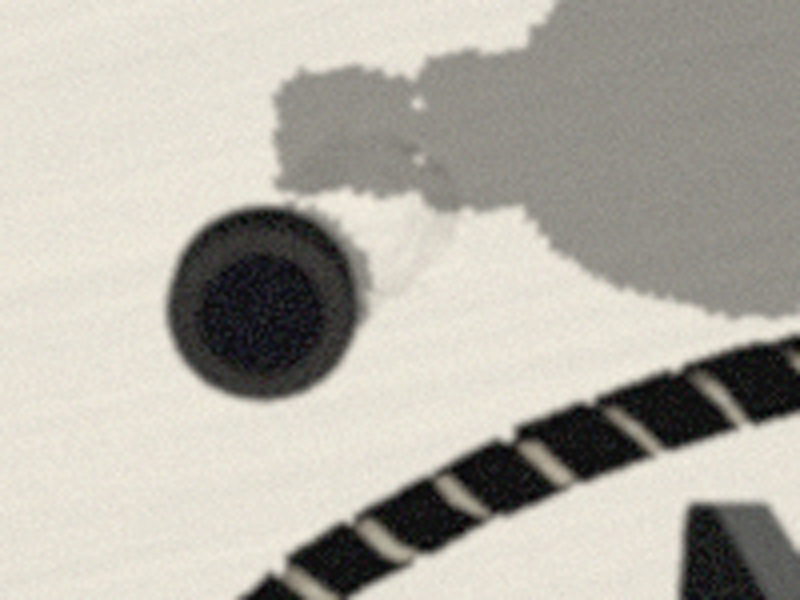

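The crop shows the plain black ring centred at w3 pixel (305.8,245.5), i.e. (0.530, -0.1725), agreeing with the top view. Next to it is a flat, clear ring that depth reads as about 0 mm. I'll grip across the line clear of it and of the cable, so the tool turns by +54°.

Request:
carry_out --deltas '[{"dx": -1.0, "dy": -0.3, "dz": 1.0, "rx": 0.0, "ry": 0.0, "rz": 8.0, "gripper": 5.4}, {"dx": -2.4, "dy": -0.7, "dz": 2.0, "rx": 0.0, "ry": 0.0, "rz": 16.0, "gripper": 5.4}, {"dx": -2.4, "dy": -0.7, "dz": 4.0, "rx": 0.0, "ry": 0.0, "rz": 24.0, "gripper": 5.4}, {"dx": -2.4, "dy": -0.7, "dz": 6.0, "rx": 0.0, "ry": 0.0, "rz": 32.0, "gripper": 5.4}, {"dx": -2.4, "dy": -0.7, "dz": 8.0, "rx": 0.0, "ry": 0.0, "rz": 40.0, "gripper": 5.4}, {"dx": -2.4, "dy": -0.7, "dz": 10.0, "rx": 0.0, "ry": 0.0, "rz": 48.0, "gripper": 5.4}, {"dx": -2.4, "dy": -0.7, "dz": 11.6, "rx": 0.0, "ry": 0.0, "rz": 54.0, "gripper": 5.4}, {"dx": -2.4, "dy": -0.7, "dz": 11.6, "rx": 0.0, "ry": 0.0, "rz": 54.0, "gripper": 5.4}]'

```text
t: 5.35
ee_pos: [0.5301, -0.1683, 0.059]
tcp_rot: [0.551, 0.835, -0.0, -0.002]
contact_force: [1.0, -0.6, 0.2]
width: 0.054
grasp_force: 0.0
```

```bash
python3 - <<'E'
from h import *
s=env.observe();p,d,c=snap("wrist"); cv2.imwrite("pics/w5.png",p[...,::-1])
T=R.from_quat(s["tcp_rot"]).as_matrix();print(s["t"],s["ee_pos"],T.round(3),s["width"],s["qpos"].round(2))
for r in env.spot_in("wrist","lens_puck")[:3]: print(r,plane(c,r["rect"][:2],.012))
print("guess px",project(c,[.5305,-.1725,.016]))
E
```

```text
5.35 [ 0.53011219 -0.16833461  0.05899231] [[-0.393  0.919 -0.004]
 [ 0.919  0.393  0.001]
 [ 0.003 -0.003 -1.   ]] 0.053990885357183355 [ 0.06  0.63  0.26  1.95 -0.27  0.6   0.9 ]
{'rect': [318.5, 275.5, 77.6, 74.6], 'score': 0.78} [[ 0.53145139 -0.1724611 ]]
{'rect': [549.1, 348.7, 84.0, 71.8], 'score': 0.71} [[ 0.66743153 -0.16197382]]
guess px [[316.75612073 277.80485256]]
```

View pics/w5.png

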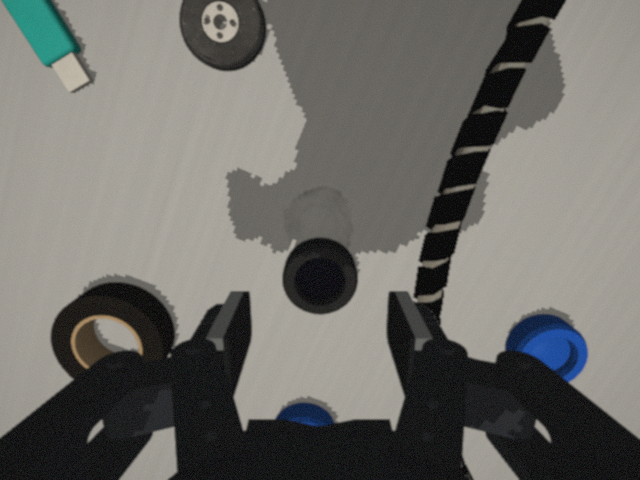

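The puck is centred at about (320,277) between the fingers, with the cable edge about 53 mm away and the tape roll clear. I'm lowering onto it and closing.

Request:
carry_out --deltas '[{"dx": -0.4, "dy": -0.1, "dz": 2.5, "rx": 0.0, "ry": 0.0, "rz": 0.0, "gripper": 5.4}, {"dx": -0.4, "dy": -0.1, "dz": 4.5, "rx": 0.0, "ry": 0.0, "rz": 0.0, "gripper": 5.4}, {"dx": -0.4, "dy": -0.1, "dz": 5.4, "rx": 0.0, "ry": 0.0, "rz": 0.0, "gripper": 5.4}, {"dx": -0.4, "dy": -0.1, "dz": 5.4, "rx": 0.0, "ry": 0.0, "rz": 0.0, "gripper": 5.4}]'

```text
t: 5.85
ee_pos: [0.5317, -0.1745, 0.0067]
tcp_rot: [0.551, 0.835, 0.0, -0.0]
contact_force: [-1.0, -0.3, 0.1]
width: 0.0538
grasp_force: 0.0
```

Request:
carry_out --deltas '[{"dx": 0.0, "dy": 0.0, "dz": 0.0, "rx": 0.0, "ry": 0.0, "rz": 0.0, "gripper": 3.0}, {"dx": 0.0, "dy": 0.0, "dz": 0.0, "rx": 0.0, "ry": 0.0, "rz": 0.0, "gripper": 3.0}, {"dx": 0.0, "dy": 0.0, "dz": 0.0, "rx": 0.0, "ry": 0.0, "rz": 0.0, "gripper": 3.0}, {"dx": 0.0, "dy": 0.0, "dz": 0.0, "rx": 0.0, "ry": 0.0, "rz": 0.0, "gripper": 3.0}, {"dx": 0.0, "dy": 0.0, "dz": 0.0, "rx": 0.0, "ry": 0.0, "rz": 0.0, "gripper": 3.0}]'

```text
t: 6.35
ee_pos: [0.5324, -0.175, 0.0083]
tcp_rot: [0.551, 0.834, 0.0, 0.001]
contact_force: [-1.6, 0.9, 6.2]
width: 0.0356
grasp_force: 59.0
```

```bash
python3 - <<'E'
from h import *
s=env.observe();p,d,c=snap("wrist");print(s["ee_pos"],s["width"],s["contact_force"])
a=p[180:420,170:470,::-1];cv2.imwrite("pics/w6.png",cv2.convertScaleAbs(cv2.resize(a,(750,600),interpolation=cv2.INTER_CUBIC),alpha=1.8))
E
```

```text
[ 0.53241007 -0.17504553  0.00829173] 0.035604881156035426 [-1.58043757  0.90413091  6.17551921]
```

View pics/w6.png

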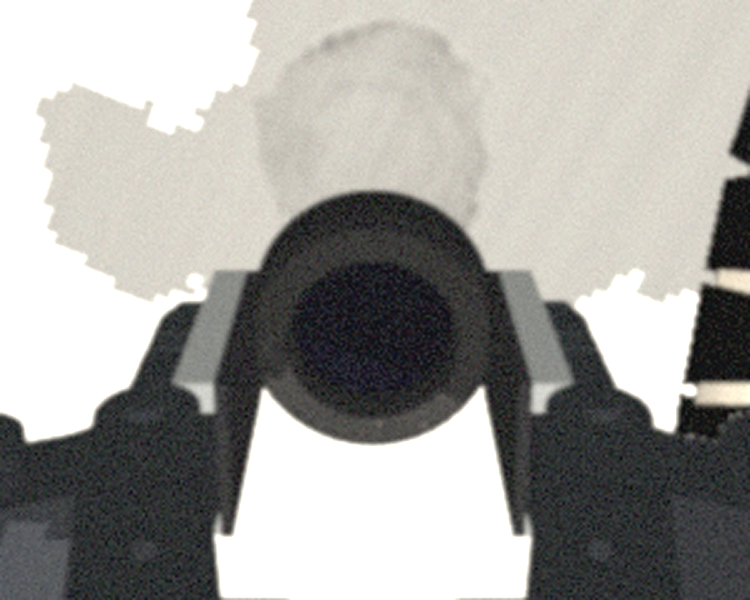

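The puck is held between both pads, and the clear ring is a flat stain left on the table. I'm lifting it now.

Request:
carry_out --deltas '[{"dx": 0.0, "dy": 0.0, "dz": -0.8, "rx": 0.0, "ry": 0.0, "rz": 0.0, "gripper": 3.0}, {"dx": 0.0, "dy": 0.0, "dz": -2.5, "rx": 0.0, "ry": 0.0, "rz": 0.0, "gripper": 3.0}, {"dx": 0.0, "dy": 0.0, "dz": -5.5, "rx": 0.0, "ry": 0.0, "rz": 0.0, "gripper": 3.0}, {"dx": 0.0, "dy": 0.0, "dz": -9.0, "rx": 0.0, "ry": 0.0, "rz": 0.0, "gripper": 3.0}, {"dx": 0.0, "dy": 0.0, "dz": -12.5, "rx": 0.0, "ry": 0.0, "rz": 0.0, "gripper": 3.0}, {"dx": 0.0, "dy": 0.0, "dz": -16.0, "rx": 0.0, "ry": 0.0, "rz": 0.0, "gripper": 3.0}, {"dx": 0.0, "dy": 0.0, "dz": -19.0, "rx": 0.0, "ry": 0.0, "rz": 0.0, "gripper": 3.0}, {"dx": 0.0, "dy": 0.0, "dz": -19.0, "rx": 0.0, "ry": 0.0, "rz": 0.0, "gripper": 3.0}]'

```text
t: 7.2
ee_pos: [0.5338, -0.1759, 0.2019]
tcp_rot: [0.551, 0.834, 0.001, 0.004]
contact_force: [1.1, -0.2, -1.2]
width: 0.0352
grasp_force: 59.6
```

Request:
carry_out --deltas '[{"dx": 2.5, "dy": 0.8, "dz": 0.0, "rx": 0.0, "ry": 0.0, "rz": -3.0, "gripper": 3.0}, {"dx": 6.0, "dy": 1.9, "dz": 0.0, "rx": 0.0, "ry": 0.0, "rz": -9.0, "gripper": 3.0}, {"dx": 10.0, "dy": 3.1, "dz": 0.0, "rx": 0.0, "ry": 0.0, "rz": -15.0, "gripper": 3.0}, {"dx": 14.0, "dy": 4.4, "dz": 0.0, "rx": 0.0, "ry": 0.0, "rz": -21.0, "gripper": 3.0}, {"dx": 18.0, "dy": 5.6, "dz": 0.0, "rx": 0.0, "ry": 0.0, "rz": -27.0, "gripper": 3.0}, {"dx": 22.0, "dy": 6.9, "dz": 0.0, "rx": 0.0, "ry": 0.0, "rz": -33.0, "gripper": 3.0}, {"dx": 25.0, "dy": 7.8, "dz": 0.0, "rx": 0.0, "ry": 0.0, "rz": -38.0, "gripper": 3.0}, {"dx": 25.0, "dy": 7.8, "dz": 0.0, "rx": 0.0, "ry": 0.0, "rz": -38.0, "gripper": 3.0}]'

```text
t: 8.0
ee_pos: [0.5046, 0.0908, 0.1968]
tcp_rot: [0.245, 0.97, 0.001, -0.001]
contact_force: [0.6, -0.9, -1.9]
width: 0.0352
grasp_force: 59.6
```

Request:
carry_out --deltas '[{"dx": 1.7, "dy": 2.5, "dz": 0.0, "rx": 0.0, "ry": 0.0, "rz": -2.0, "gripper": 3.0}, {"dx": 4.0, "dy": 6.0, "dz": 0.0, "rx": 0.0, "ry": 0.0, "rz": -5.0, "gripper": 3.0}, {"dx": 6.4, "dy": 9.5, "dz": 0.0, "rx": 0.0, "ry": 0.0, "rz": -8.0, "gripper": 3.0}, {"dx": 8.8, "dy": 13.0, "dz": 0.0, "rx": 0.0, "ry": 0.0, "rz": -11.0, "gripper": 3.0}, {"dx": 11.0, "dy": 16.3, "dz": 0.0, "rx": 0.0, "ry": 0.0, "rz": -14.0, "gripper": 3.0}, {"dx": 12.6, "dy": 18.7, "dz": 0.0, "rx": 0.0, "ry": 0.0, "rz": -15.5, "gripper": 3.0}, {"dx": 12.6, "dy": 18.7, "dz": 0.0, "rx": 0.0, "ry": 0.0, "rz": -15.5, "gripper": 3.0}, {"dx": 12.6, "dy": 18.7, "dz": 0.0, "rx": 0.0, "ry": 0.0, "rz": -15.5, "gripper": 3.0}]'

```text
t: 8.8
ee_pos: [0.4856, 0.3097, 0.1965]
tcp_rot: [0.117, 0.993, -0.001, -0.0]
contact_force: [-0.0, -0.8, -1.5]
width: 0.0355
grasp_force: 59.6
```

```bash
python3 - <<'E'
from h import *
s=env.observe();p,d,c=snap("wrist");print(s["t"],s["ee_pos"],s["tcp_rot"],s["width"],s["contact_force"])
C=np.array([.461,.3205]);a=-np.deg2rad(12.9);ex=np.array([np.cos(a),np.sin(a)]);ey=np.array([-ex[1],ex[0]])
print("TCP in case",ex@(s["ee_pos"][:2]-C),ey@(s["ee_pos"][:2]-C))
img=p[...,::-1].copy()
for x,y,z in((-25,-65,34),(-25,65,34),(80,-65,34),(80,65,34),(27.5,0,9)):
    u=project(c,[*(C+ex*x/1000+ey*y/1000),z/1000])[0];cv2.circle(img,tuple(int(v) for v in u),3,(0,0,255),-1)
cv2.imwrite("pics/w7.png",img)
E
```

```text
8.8 [0.48560369 0.30973435 0.19648527] [ 1.16787912e-01  9.93156730e-01 -5.28977834e-04 -1.17505012e-04] 0.03552174765939164 [-0.04201157 -0.75375128 -1.47051612]
TCP in case 0.026386154200752784 -0.005001163479747999
```

View pics/w7.png

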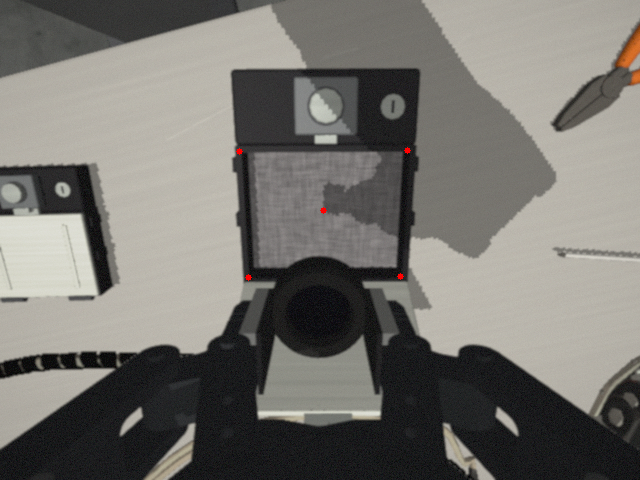

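The held puck at (320,307) is level and the bay outline (red dots) matches my model. The bay is empty and the lid is behind it, so I'm lowering with a 5 mm correction.

Request:
carry_out --deltas '[{"dx": 0.4, "dy": 0.5, "dz": 2.0, "rx": 0.0, "ry": 0.0, "rz": 0.0, "gripper": 3.0}, {"dx": 0.4, "dy": 0.5, "dz": 5.0, "rx": 0.0, "ry": 0.0, "rz": 0.0, "gripper": 3.0}, {"dx": 0.4, "dy": 0.5, "dz": 8.5, "rx": 0.0, "ry": 0.0, "rz": 0.0, "gripper": 3.0}, {"dx": 0.4, "dy": 0.5, "dz": 12.0, "rx": 0.0, "ry": 0.0, "rz": 0.0, "gripper": 3.0}, {"dx": 0.4, "dy": 0.5, "dz": 14.5, "rx": 0.0, "ry": 0.0, "rz": 0.0, "gripper": 3.0}, {"dx": 0.4, "dy": 0.5, "dz": 16.2, "rx": 0.0, "ry": 0.0, "rz": 0.0, "gripper": 3.0}, {"dx": 0.4, "dy": 0.5, "dz": 17.0, "rx": 0.0, "ry": 0.0, "rz": 0.0, "gripper": 3.0}, {"dx": 0.4, "dy": 0.5, "dz": 17.0, "rx": 0.0, "ry": 0.0, "rz": 0.0, "gripper": 3.0}]'

```text
t: 9.65
ee_pos: [0.4831, 0.3144, 0.0262]
tcp_rot: [0.118, 0.993, -0.001, -0.0]
contact_force: [0.8, -0.6, -0.8]
width: 0.0353
grasp_force: 59.6
```

Request:
carry_out --deltas '[{"dx": 0.0, "dy": 0.0, "dz": 0.3, "rx": 0.0, "ry": 0.0, "rz": 0.0, "gripper": 3.0}, {"dx": 0.0, "dy": 0.0, "dz": 0.6, "rx": 0.0, "ry": 0.0, "rz": 0.0, "gripper": 3.0}, {"dx": 0.0, "dy": 0.0, "dz": 0.75, "rx": 0.0, "ry": 0.0, "rz": 0.0, "gripper": 3.0}, {"dx": 0.0, "dy": 0.0, "dz": 0.75, "rx": 0.0, "ry": 0.0, "rz": 0.0, "gripper": 3.0}]'

```text
t: 10.05
ee_pos: [0.4831, 0.3161, 0.0195]
tcp_rot: [0.117, 0.993, 0.0, 0.0]
contact_force: [0.6, 0.7, -0.7]
width: 0.0353
grasp_force: 59.6
```

Request:
carry_out --deltas '[{"dx": 0.0, "dy": 0.0, "dz": 0.1, "rx": 0.0, "ry": 0.0, "rz": 0.0, "gripper": 3.0}, {"dx": 0.0, "dy": 0.0, "dz": 0.2, "rx": 0.0, "ry": 0.0, "rz": 0.0, "gripper": 3.0}, {"dx": 0.0, "dy": 0.0, "dz": 0.2, "rx": 0.0, "ry": 0.0, "rz": 0.0, "gripper": 3.0}]'

```text
t: 10.35
ee_pos: [0.483, 0.3161, 0.0174]
tcp_rot: [0.117, 0.993, 0.0, 0.0]
contact_force: [-2.0, 0.5, 2.4]
width: 0.0356
grasp_force: 59.9
```

Request:
carry_out --deltas '[{"dx": 0.0, "dy": 0.0, "dz": 0.05, "rx": 0.0, "ry": 0.0, "rz": 0.0, "gripper": 3.0}, {"dx": 0.0, "dy": 0.0, "dz": 0.05, "rx": 0.0, "ry": 0.0, "rz": 0.0, "gripper": 3.0}]'

```text
t: 10.55
ee_pos: [0.4831, 0.3161, 0.0173]
tcp_rot: [0.117, 0.993, 0.0, 0.0]
contact_force: [-2.8, -0.7, 6.8]
width: 0.0354
grasp_force: 60.8
```

Force has risen to about 7 N, so the puck is seated on the floor. I'm opening the fingers and rising.

Request:
carry_out --deltas '[{"dx": 0.0, "dy": 0.0, "dz": 0.0, "rx": 0.0, "ry": 0.0, "rz": 0.0, "gripper": 5.5}, {"dx": 0.0, "dy": 0.0, "dz": 0.0, "rx": 0.0, "ry": 0.0, "rz": 0.0, "gripper": 5.5}, {"dx": 0.0, "dy": 0.0, "dz": 0.0, "rx": 0.0, "ry": 0.0, "rz": 0.0, "gripper": 5.5}, {"dx": 0.0, "dy": 0.0, "dz": 0.0, "rx": 0.0, "ry": 0.0, "rz": 0.0, "gripper": 5.5}]'

```text
t: 10.95
ee_pos: [0.483, 0.3159, 0.0166]
tcp_rot: [0.117, 0.993, -0.0, -0.0]
contact_force: [-0.1, 0.7, 0.5]
width: 0.0549
grasp_force: 0.0
```

Request:
carry_out --deltas '[{"dx": 0.0, "dy": 0.0, "dz": -1.0, "rx": 0.0, "ry": 0.0, "rz": 0.0, "gripper": 5.5}, {"dx": 0.0, "dy": 0.0, "dz": -4.0, "rx": 0.0, "ry": 0.0, "rz": 0.0, "gripper": 5.5}, {"dx": 0.0, "dy": 0.0, "dz": -8.0, "rx": 0.0, "ry": 0.0, "rz": 0.0, "gripper": 5.5}, {"dx": 0.0, "dy": 0.0, "dz": -12.0, "rx": 0.0, "ry": 0.0, "rz": 0.0, "gripper": 5.5}, {"dx": 0.0, "dy": 0.0, "dz": -16.0, "rx": 0.0, "ry": 0.0, "rz": 0.0, "gripper": 5.5}, {"dx": 2.0, "dy": 0.0, "dz": -18.0, "rx": 0.0, "ry": 0.0, "rz": 0.0, "gripper": 5.5}, {"dx": 2.0, "dy": 0.0, "dz": -18.0, "rx": 0.0, "ry": 0.0, "rz": 0.0, "gripper": 5.5}, {"dx": 2.0, "dy": 0.0, "dz": -18.0, "rx": 0.0, "ry": 0.0, "rz": 0.0, "gripper": 5.5}]'

```text
t: 11.75
ee_pos: [0.4635, 0.3207, 0.1974]
tcp_rot: [0.116, 0.993, 0.0, 0.0]
contact_force: [0.2, 0.1, 0.1]
width: 0.0554
grasp_force: 0.0
```

```bash
python3 - <<'E'
from h import *
s=env.observe();p,d,c=snap("wrist");print(s["t"],s["ee_pos"],s["width"],s["contact_force"])
cv2.imwrite("pics/w8.png",p[...,::-1])
for r in env.spot_in("wrist","lens_puck")[:2]: print(r,plane(c,r["rect"][:2],.025))
W=cloud(c,d);m=(np.linalg.norm(W[...,:2]-[.482,.317],axis=-1)<.018)&(W[...,2]>.005)&(W[...,2]<.05);w=W[m]
print(np.percentile(w[:,2],[5,50,95]))
E
```

```text
11.75 [0.46349664 0.32070452 0.19739067] 0.05537806625679584 [0.21702144 0.12926335 0.11718945]
{'rect': [318.5, 232.8, 51.3, 46.9], 'score': 0.66} [[0.48054294 0.31753234]]
[0.01989284 0.02373783 0.02668023]
```

View pics/w8.png

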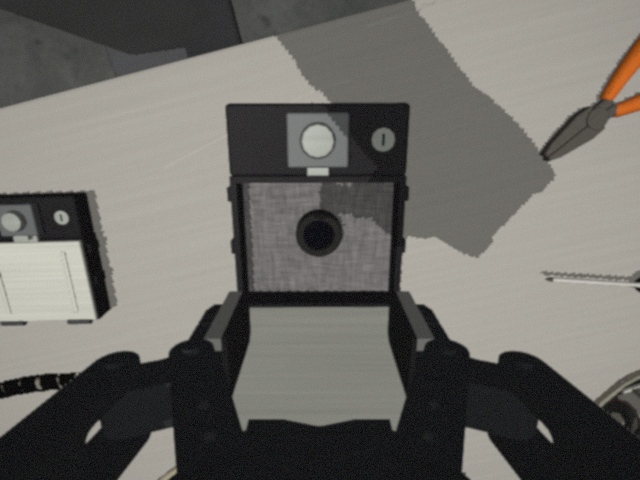

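The puck lies flat at (318,233) in the bay, its top at about z 25 mm (floor 9 + 16). The lid is open and the gripper is clear, so I'm handing in.

```bash
python3 -c "
from cell import env
print(env.close_job())"
```

```text
the job is handed in; nothing more can be done
None
```

I pressed the latch button fully down, the lid popped open untouched, and the lens puck now lies flat in the open case; I handed the job in at about 12 s, without seeing a verdict.

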